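# Pin the flow-cell holder and hold it shut

## Robot

A 7-joint arm with a two-finger parallel gripper is mounted at the origin on the work surface. World frame = base frame: x ahead of the robot, y to its left, z up, the work surface at z = 0. Lengths are in m, angles in rad, forces in N, time in s.
With the tool pointing down it reaches from about 0.375 to 0.925 m from the base axis. Payload 3.1 kg.
Tool frame: the origin (TCP) lies at the very end of the fingers, on their centre line; the grasp point (between the pads) lies 19 mm behind it (env.grip_depth is the distance from the TCP to the grasp point, in m); z points along the fingers, y is the line along which they close (so a half turn about z gives the same grasp; the last joint's range is limited). The gripper opens to 85 mm and grips with 20 to 120 N. Pads are 22 mm wide; open, the fingers measure 114 mm over their backs; the gripper's body (76 mm by 85 mm) begins 54 mm behind the grasp point. The pads swing forward as they close: fully open they stand 13 mm farther back than shut.
Start: joints at [1.242, 0.383, 0.044, 1.598, -0.018, 1.161, -0.05], TCP at [0.149, -0.633, 0.231] pointing down, gripper open.
Joint ranges: [-2.61, 2.61], [-0.41, 2.15], [-1.48, 1.57], [0, 2.5], [-1.57, 4.71], [0.05, 1.97], [-2.85, 2.85]. Speed limits (rad/s): [2.79, 2.79, 3.14, 3.14, 3.14, 3.14, 3.14].

## Interface

Orientations are given as a unit quaternion [x, y, z, w].
In Python, from plant import env, camera, camera_params, recognise, spot_point gives the robot as it stands.
- The arm moves only by the tool step_arm, never from a script. Its argument "targets" is a list of rows, each an object of numbers: "dx", "dy", "dz": the shift along the tool's x, y, z in cm; "rx", "ry", "rz": the turn, a rotation vector about the tool's x, y, z in degrees; "jaw": the opening, from -1 (shut) to 1 (fully open). A call has 1 to 10 rows; each row shifts and turns the commanded pose from where the row before left it, along the tool's axes as they then stand; what a row does not reach is not made up. A row lasts 1/12 s, in which the tool goes at most 41.7 mm and 7.16 degrees, less where a joint would pass 70% of its speed; a pose out of reach is approached as far as the arm can. A call with a gripper value outside its range is refused whole. The fingers move at their own pace and stop on an object; "newtons" is the grip in N (left out, the last holds). Time passes only in rows, so rows that do not move let the fingers close. It gives the time, the measured TCP pose, the force, the opening and the grip force at its end, in the units of the state.
- env.get_state(): the state, without advancing time (a new reading comes with each control period).
- camera(name): name is "side" or "top" or "wrist"; returns the picture (384x512x3 uint8, red, green, blue); there is no depth.
- camera_params(name): a dict with "fov_y" (degrees; the focal length in pixels is half the picture's height over the tangent of half this angle, whatever the lens; pixels are square), "cx", "cy" (the principal point, pixels), "rvec" (rotation vector, rad) and "tvec" (3), from world to camera coordinates, as OpenCV has them; the wrist camera has in their place "tool_from_camera" (4x4, takes a point from camera to tool coordinates, whose origin is the TCP and whose axes are the flange's). Camera axes: x right, y down, z forward; pixel columns grow to the right and rows downward; lengths in m; the calibration is good to about 2 mm. A picture is of the moment at which its call begins: read the wrist's pose just before it. camera_params takes no time and is no camera call.
- env.hand_in(): hands the job in; it is judged then, once.
Trained networks look in the newest picture that a camera, given by its name, has taken for a name from the list of things; names that differ only in an ending like _2 or _b are one class to them, and where a whole thing is asked for, a point or a joint stands for the part that bears it (a point fixed in the world has none). Each returns a list of dicts, best first, with "confidence" (0 to 1); they miss things now and then, are a little off and sometimes report something else, mostly with a low value. They report only what shows in the picture. A call takes as long as a camera call. They do not tell look-alikes from the thing itself.
- recognise(query, camera): "centre" ([column, row] in pixels, amid what is visible of it).
- spot_point(query, camera): "centre" ([column, row] in pixels: a listed point, or the origin of a listed thing).
The state is a dict: "clock": time; "joint_pos": joint angles; "dq": joint speeds; "joint_torque": joint torques, N m; "tool_pos": TCP position; "orientation": TCP orientation; "wrist_force": force on the tool from outside, world axes, zero at the start; "moment": the same for the moment, N m; "opening": finger opening in m; "finger_force": force on a finger pad.
Only numpy, scipy, OpenCV 4.12 (cv2) and the standard library are available. Lean on these libraries where they do the work, as an engineer would, in place of code of your own. Each camera call takes 0.05 s, during which the arm holds its last target. There are 200 camera calls.

## Task

Swing the open lid of the flow-cell holder down onto its gasket without slamming it, take the steel locating pin with the tall round knob out of the tool block and push it through the lid into the hole in the base until its collar sits on the lid. Finish holding: keep your grip on the knob and keep pushing down, so that the pin squeezes the gasket and holds the lid fully shut, ready for a colleague to do up the clamp screws. Leave the other two tools in the block and everything else on the bench where they are.

Things in the scene. Friction and masses are not known exactly. Their poses are not given: they have to be found in the camera images.
- holder: flow-cell holder screwed down to the bench (it does not move): dark steel base block 130 x 100 x 40 (its x, y, z) with a glass slide and a white silicone gasket frame on top, and an aluminium lid hinged along its +y long side (the hinge line is parallel to its x). Origin under the centre of the base; z up. The loose pin goes through the lid and into the base near the middle of the -y side.
- base_hole (a point): centre of the mouth of the pin hole in the base's top face, 40 above the bench, at (0, -38) in the holder's x, y; round blind hole 11.5 across, 34 deep, vertical, with a small chamfer. Axes as the holder's.
- hinge (a point): middle of the lid's hinge line, at (0, +52) in the holder's x, y and 40 above the bench; axes as the holder's (x along the hinge line, -y towards the pin hole).
- lid_hole (a point): centre of the mouth of the pin hole in the lid's outer (upper) face; moves with the lid, 90 from the hinge line and 10 (the lid's thickness) off its plane. Through hole 11.5 across with a small chamfer; its z axis is the outward normal of the lid's outer face, straight up when the lid is shut.
- lid_window (a point): centre of the lid's viewing window (62 x 20, open) in its outer face, 48 from the hinge line; moves with the lid, z out of the outer face. The lid is a flat plate, 130 along the hinge, reaching from 4 to 104 from the hinge line, 10 thick, 0.25 kg. On its outer face: two white ports (11 across, 11 high) beside the window and, 52 either side of the pin hole, two captive knurled screws (17 across, 9 high).
- lid (a joint): lid angle in rad: 0 fully shut (flat on the base, rigid beyond), 1.57 upright, 1.9 the most. Starts at 1.1 to 1.7. Its stiff hinge (0.17 N m) stays where it is left. Swung down, it meets the gasket, which stands 2.5 proud, and rests ajar at about 0.04; full shut takes 7 to 9 N straight down at the pin hole, and it springs back ajar when let go.
- block: grey plastic tool block, fixed to the bench, 50 x 160 x 48 (its x, y, z); origin under its centre. Three holes 12 across, 45 deep, at y = -50, 0 and +50 hold the pin, the driver and the spare screw, in any order.
- pin: the holder's locating pin, plain steel, about 0.1 kg, loose, hanging upright in a hole of the block by its collar: shank 10 across, 38 long with a chamfered foot; collar 26 across and 4 thick; above it a cylindrical knurled knob 20 across and 30 tall (4 to 34 above the origin). Origin on the axis at the underside of the collar (48 above the bench in the block); z up along the knob. It is the round tall-knobbed one of the three.
- driver: T-handle driver hanging in the block: black cross bar 50 long and 14 thick, its middle 43 above the block's top, across the row, its top 50 above the block; origin on its axis at the block's top. Not used.
- screw: spare clamp screw hanging in the block: low round head 17 across and 9 high; origin under the head at the block's top. Not used.
- petri: round clear petri dish with lid, 93 across, 15 high; origin under its centre. Bystander.
- slide_box: closed grey-white plastic slide box 85 x 160 x 36; origin under its centre. Bystander.
- dropper: small amber dropper bottle, 26 across, 56 tall; origin under its centre. Bystander.
- reagent: white reagent bottle, 68 across, 160 tall; origin under its centre. Bystander.
- stain_jar: open rectangular glass staining jar 60 x 85 x 80; origin under its centre. Bystander.
- forceps: steel forceps lying flat, 120 long, 10 high; origin at its middle. Bystander.
- tip_box: pipette tip box 85 x 120 x 65; origin under its centre. Bystander.
- counter: round steel hand tally counter, 48 across, 18 high; origin under its centre. Bystander.
Mind the look-alikes: they are no part of the job. What is shaped like the holder but red is not meant. What is shaped like the pin but pink is not meant.

How it is judged:
By the outcome, as a careful person would: the job done as asked, in the order asked, and still so for the second after the job is handed in, while the arm keeps its last pose, push and grip.
It also fails if it takes over 48 s, if anything falls off the work surface, if the arm or the gripper's body presses on something with over 40 N, if the wrist force passes 120 N, or if a joint passes its speed limit or range.

## Working session

There is one attempt and no reset: what is moved stays moved. The work goes in short steps, Python scripts to look and compute and a tool call to move; the robot and the scene stay as the last step left them, time stands still between calls to the robot, and variables do not carry over. Pictures are saved under pics/ and viewed, at most 10 in all, crops included, and the job is handed in when it is done.

Besides the shell and the picture viewer there is one more tool, called after "Emit:" by a JSON object that holds its "fn" and its "kwargs". step_arm: Moves the arm, as the interface text tells. Its arguments: {"type":"object","properties":{"targets":{"type":"array"},"newtons":{"type":"number"}},"required":["targets"]}

```bash
mkdir -p pics; ls
cat > h.py <<'E'
import numpy as np, cv2
from scipy.spatial.transform import Rotation as R
from plant import env, camera, camera_params, recognise, spot_point
def snap(n,f=None):
    s=env.get_state(); im=camera(n)
    if f: cv2.imwrite('pics/'+f,im[:,:,::-1])
    return s,im
def ray(n,px,s=None):
    p=camera_params(n); f=192/np.tan(np.radians(p['fov_y']/2))
    d=np.array([(px[0]-p['cx'])/f,(px[1]-p['cy'])/f,1.])
    if n=='wrist':
        T=np.array(p['tool_from_camera']); Q=R.from_quat(s['orientation'])
        return Q.apply(T[:3,3])+s['tool_pos'], Q.apply(T[:3,:3]@d)
    M=R.from_rotvec(p['rvec']); return M.inv().apply(-np.array(p['tvec'])), M.inv().apply(d)
def atz(n,px,z,s=None):
    o,d=ray(n,px,s); return o+d*(z-o[2])/d[2]
def proj(n,X,s=None):
    p=camera_params(n); f=192/np.tan(np.radians(p['fov_y']/2))
    if n=='wrist':
        T=np.array(p['tool_from_camera']); Q=R.from_quat(s['orientation'])
        c=T[:3,:3].T@(Q.inv().apply(np.array(X)-s['tool_pos'])-T[:3,3])
    else: c=R.from_rotvec(p['rvec']).apply(X)+p['tvec']
    return np.array([p['cx']+f*c[0]/c[2],p['cy']+f*c[1]/c[2]])
def tri(rs):
    A=0;b=0
    for o,d in rs:
        d=d/np.linalg.norm(d);P=np.eye(3)-np.outer(d,d);A=A+P;b=b+P@o
    return np.linalg.solve(A,b)
E
python3 - <<'E'
from h import *
np.set_printoptions(precision=3,suppress=True)
ims=[]
for n in ['top','side','wrist']:
    s,im=snap(n,n+'0.png'); ims.append(im); print(n,camera_params(n))
    for q in ['holder','block','pin','driver','screw']:
        print(q,[(np.round(r['centre']),round(r['confidence'],2)) for r in recognise(q,n)[:4]])
    for q in ['base_hole','hinge','lid_hole','lid_window','pin','block','holder']:
        print('pt',q,[(np.round(r['centre'],1),round(r['confidence'],2)) for r in spot_point(q,n)[:4]])
print(env.get_state())
E
```

```text
pics
top {'fov_y': 42.08482023758397, 'cx': 259.40032412482185, 'cy': 191.5025391341667, 'rvec': array([ 2.158, -2.125,  0.13 ]), 'tvec': array([-0.003,  0.524,  1.415])}
holder [(array([191., 272.]), 0.93), (array([163., 192.]), 0.72), (array([234., 201.]), 0.69)]
block [(array([354., 210.]), 0.83), (array([290., 169.]), 0.26)]
pin [(array([370., 174.]), 0.63), (array([372., 205.]), 0.4), (array([219., 193.]), 0.19)]
driver [(array([345., 220.]), 0.66), (array([436., 181.]), 0.63)]
screw []
pt base_hole [(array([175.5, 197.3]), 0.81), (array([249.9, 212.1]), 0.79), (array([202.2, 280.8]), 0.71)]
pt hinge [(array([219.4, 197. ]), 0.74), (array([148.7, 180.5]), 0.74), (array([243.9, 115.5]), 0.67)]
pt lid_hole [(array([175.1, 199.3]), 0.95), (array([216.1, 192.9]), 0.78), (array([203.7, 281. ]), 0.58)]
pt lid_window [(array([163.1, 187.7]), 0.95), (array([189. , 272.2]), 0.67), (array([216.4, 191.5]), 0.54)]
pt pin [(array([364.1, 174.7]), 0.53), (array([369.9, 206.7]), 0.42)]
pt block [(array([354.3, 216.8]), 0.79)]
pt holder [(array([165.6, 193.6]), 0.64), (array([193.5, 273.7]), 0.
[... 1284 characters left out ...]
8,  0.951, -0.143],
       [ 0.   ,  0.   ,  0.   ,  1.   ]])}
holder []
block []
pin []
driver []
screw []
pt base_hole []
pt hinge []
pt lid_hole []
pt lid_window []
pt pin []
pt block []
pt holder []
{'clock': 1.95, 'joint_pos': array([ 1.242,  0.383,  0.044,  1.598, -0.018,  1.161, -0.05 ]), 'dq': array([-0.   , -0.001,  0.001, -0.001, -0.001,  0.   , -0.   ]), 'joint_torque': array([  0.   , -43.343,   1.023, -24.991,   0.011,   0.002,  -0.   ]), 'tool_pos': array([ 0.149, -0.633,  0.231]), 'orientation': array([ 0.993,  0.115, -0.   , -0.   ]), 'wrist_force': array([ 0.019, -0.193,  0.276]), 'moment': array([-0.009, -0.091, -0.016]), 'finger_force': 0.0, 'opening': 0.08530110123774504}
```

View pics/top0.png

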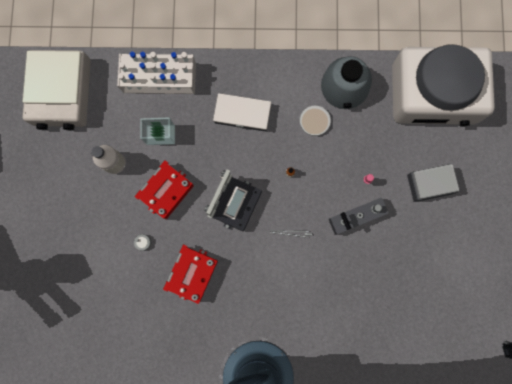

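View pics/side0.png

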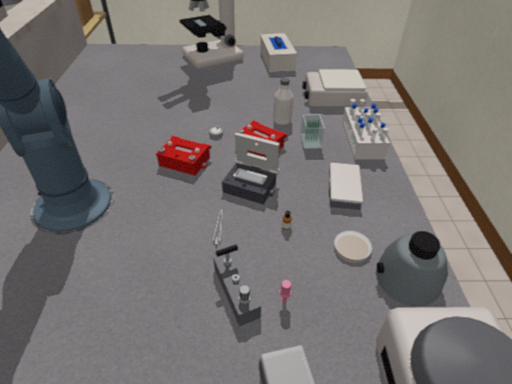

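The target holder is the dark one, top (233,203) and side (250,180). The look-alikes are red, at top (164,190) and (190,273).
The target pin is the steel knob in the block, top (379,209) and side (244,293). The pink knob at top (370,179), side (286,290), the driver at top (345,220) and the low screw at top (360,215) are not it.

Run:
```python
from h import *
np.set_printoptions(precision=4,suppress=True)
a=cv2.imread('pics/top0.png');b=cv2.imread('pics/side0.png')
c=lambda im,x,y,w,h:cv2.resize(im[y:y+h,x:x+w],(400,300),interpolation=cv2.INTER_CUBIC)
cv2.imwrite('pics/crop.png',np.vstack([np.hstack([c(a,195,160,80,60+0),c(a,320,180,80,60)]),np.hstack([c(b,210,130,80,60),c(b,205,240,120,90)])]))
def both(n,t,s): 
    X=tri([ray('top',t),ray('side',s)]); print(n,X,proj('top',X)-t,proj('side',X)-s)
both('base_hole',(249.9,212.1),(246,186.9))
both('holder',(238.7,204.6),(251.9,188))
both('pin',(369.9,206.7),(244.7,298.3))
both('block',(354.3,216.8),(236.9,293.2))
both('lidhole',(216.1,192.9),(258.3,139.3))
both('lidwin',(216.4,191.5),(257.8,151.1))
both('driver',(345,220),(230,253))
print('hinge side@.04',atz('side',(256.8,166.6),.04),'bh top',atz('top',(249.9,212.1),.04),atz('side',(246,186.9),.04))
print('pin top',atz('top',(369.9,206.7),.048),atz('side',(244.7,298.3),.048), 'knobtop',atz('top',(379,209),.082))
```

```text
base_hole [0.4723 0.0329 0.0339] [-0.2399 -2.9053] [-2.9686  0.4139]
holder [ 0.4935  0.0675 -0.0007] [-0.1124 -1.4562] [-1.4566  0.2161]
pin [ 0.4826 -0.3161  0.028 ] [0.1419 0.9674] [ 1.3018 -0.2373]
block [ 0.4602 -0.2775 -0.0144] [-0.0557 -0.3616] [-0.4682  0.0828]
lidhole [0.51   0.1214 0.135 ] [-0.0981 -1.8805] [-1.7958  0.2722]
lidwin [0.5145 0.1247 0.0925] [0.0012 0.0189] [ 0.018  -0.0029]
driver [ 0.4441 -0.2352  0.079 ] [-0.1524 -1.0032] [-1.2667  0.2064]
hinge side@.04 [0.5124 0.1185 0.04  ] bh top [0.4633 0.0318 0.04  ] [0.4807 0.0279 0.04  ]
pin top [ 0.4831 -0.3117  0.048 ] [ 0.48  -0.329  0.048] knobtop [ 0.4732 -0.33    0.082 ]
```

View pics/crop.png

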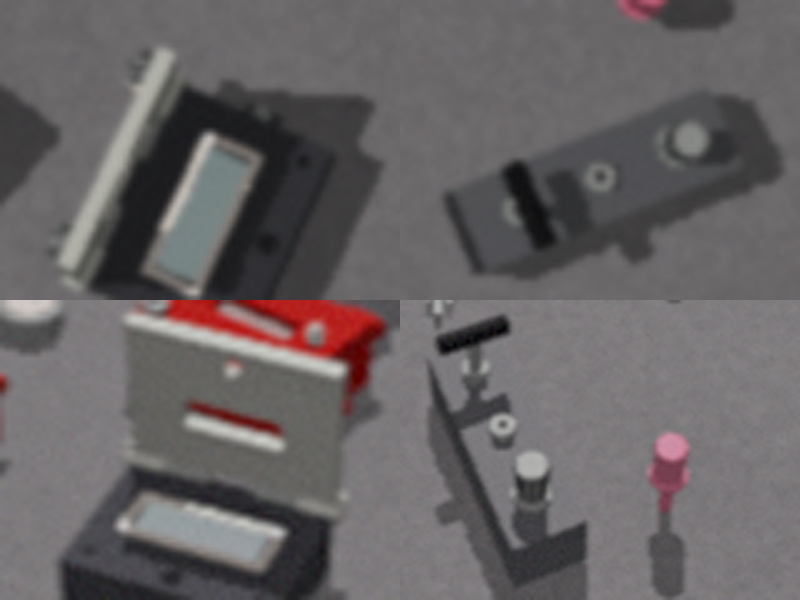

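Run:
```python
from h import *
np.set_printoptions(precision=4,suppress=True)
def both(n,t,s): 
    X=tri([ray('top',t),ray('side',s)]); print(n,X,proj('top',X)-t,proj('side',X)-s); return X
T=lambda x,y:(195+x/5,160+y/5); S=lambda x,y:(210+x/5,130+(y-300)/5)
T2=lambda x,y:(320+(x-400)/5,180+y/5); S2=lambda x,y:(205+(x-400)*.3,240+(y-300)*.3)
both('base_hole',T(268,242),S(172,577))
both('knobtop',T2(690,138),S2(532,464))
both('screw',T2(600,177),S2(503,426))
both('driver',T2(528,205),S2(474,335))
both('lid top edge L',T(72,265),S(130,318)); both('R',T(167,55),S(345,370))
both('glass?',T(200,215),S(205,535))
print(atz('top',T(268,242),.04),atz('side',S(172,577),.04))
```

```text
base_hole [0.4751 0.036  0.0382] [-0.0335 -0.3527] [-0.3595  0.0552]
knobtop [ 0.4787 -0.3277  0.0795] [-0.0624 -0.4497] [-0.6168  0.1055]
screw [ 0.4589 -0.282   0.0529] [-0.0876 -0.5796] [-0.7599  0.1299]
driver [ 0.4394 -0.2355  0.0885] [-0.0955 -0.6016] [-0.7611  0.1257]
lid top edge L [0.4507 0.1366 0.1441] [-0.0545 -0.5905] [-0.5568  0.0821]
R [0.5677 0.0886 0.1428] [-0.0246 -1.2546] [-1.2288  0.2002]
glass? [0.4923 0.0761 0.0349] [-0.0713 -0.9145] [-0.9073  0.1374]
[0.4739 0.0358 0.04  ] [0.4762 0.0342 0.04  ]
```

Emit:
{"fn": "step_arm", "kwargs": {"targets": [{"rz": -6.8, "jaw": -1}, {"rz": -6.8, "jaw": -1}, {"rz": -6.8, "jaw": -1}, {"rz": -6.8, "jaw": -1}, {"rz": -6.8, "jaw": -1}, {"rz": -6.8, "jaw": -1}, {"rz": -6.8, "jaw": -1}, {"rz": -6.8, "jaw": -1}, {"dx": 1.7, "dy": 0.8, "jaw": -1}, {"dx": 3.4, "dy": 1.57, "jaw": -1}]}}

```text
invalid input at $.targets[0]: expected keys dx, dy, dz, rx, ry, rz, jaw
```

Emit:
{"fn": "step_arm", "kwargs": {"targets": [{"dx": 3.4, "dy": 1.57}, {"dx": 3.4, "dy": 1.57}, {"dx": 3.4, "dy": 1.57}, {"dx": 3.4, "dy": 1.57}, {"dx": 3.4, "dy": 1.57}, {"dx": 3.4, "dy": 1.57}, {"dx": 3.4, "dy": 1.57}, {"dx": 3.4, "dy": 1.57}, {"dx": 3.4, "dy": 1.57}, {"dx": 3.4, "dy": 1.57}]}}

```text
invalid input at $.targets[0]: expected keys dx, dy, dz, rx, ry, rz, jaw
```

Emit:
{"fn": "step_arm", "kwargs": {"targets": [{"dx": 1.6, "dy": 0.6}, {}, {}]}}

```text
invalid input at $.targets[0]: expected keys dx, dy, dz, rx, ry, rz, jaw
```

```bash
cat >> h.py <<'E'
def pose(s):
    x=R.from_quat(s['orientation']).as_matrix(); return np.r_[s['tool_pos'],np.degrees(np.arctan2(x[1,0],x[0,0]))], x
def to(s,P): # tool-frame cm to world P
    return R.from_quat(s['orientation']).inv().apply(np.array(P)-s['tool_pos'])*100
E
python3 - <<'E'
from h import *
np.set_printoptions(precision=4,suppress=True)
s,im=snap('wrist','w1.png'); print(pose(s)[0],s['clock'])
for q in ['pin','block','screw']:
    print(q,[(np.round(r['centre'],1),atz('wrist',r['centre'],.048,s),round(r['confidence'],2)) for r in spot_point(q,'wrist')[:3]])
E
```

```text
[ 0.1487 -0.6327  0.2312 13.227 ] 1.95
pin []
block []
screw []
```

View pics/w1.png

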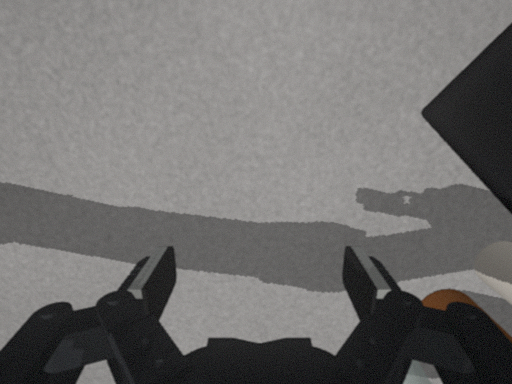

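The moves were refused because every row needs all seven keys, so the picture only shows bare bench and the open fingers. Resending with full rows.

Emit:
{"fn": "step_arm", "kwargs": {"targets": [{"dx": 0, "dy": 0, "dz": 0, "rx": 0, "ry": 0, "rz": -6.8, "jaw": -1}, {"dx": 0, "dy": 0, "dz": 0, "rx": 0, "ry": 0, "rz": -6.8, "jaw": -1}, {"dx": 0, "dy": 0, "dz": 0, "rx": 0, "ry": 0, "rz": -6.8, "jaw": -1}, {"dx": 0, "dy": 0, "dz": 0, "rx": 0, "ry": 0, "rz": -6.8, "jaw": -1}, {"dx": 0, "dy": 0, "dz": 0, "rx": 0, "ry": 0, "rz": -6.8, "jaw": -1}, {"dx": 0, "dy": 0, "dz": 0, "rx": 0, "ry": 0, "rz": -6.8, "jaw": -1}, {"dx": 0, "dy": 0, "dz": 0, "rx": 0, "ry": 0, "rz": -6.8, "jaw": -1}, {"dx": 0, "dy": 0, "dz": 0, "rx": 0, "ry": 0, "rz": -6.8, "jaw": -1}, {"dx": 1.7, "dy": 0.8, "dz": 0, "rx": 0, "ry": 0, "rz": 0, "jaw": -1}, {"dx": 3.4, "dy": 1.57, "dz": 0, "rx": 0, "ry": 0, "rz": 0, "jaw": -1}]}}

```text
clock: 2.98
tool_pos: [0.1836, -0.5981, 0.2312]
orientation: [0.834, 0.552, -0.002, 0.0]
wrist_force: [-0.0, -0.5, 0.4]
opening: 0.0002
finger_force: 0.0
```

Emit:
{"fn": "step_arm", "kwargs": {"targets": [{"dx": 3.4, "dy": 1.57, "dz": 0, "rx": 0, "ry": 0, "rz": 0, "jaw": -1}, {"dx": 3.4, "dy": 1.57, "dz": 0, "rx": 0, "ry": 0, "rz": 0, "jaw": -1}, {"dx": 3.4, "dy": 1.57, "dz": 0, "rx": 0, "ry": 0, "rz": 0, "jaw": -1}, {"dx": 3.4, "dy": 1.57, "dz": 0, "rx": 0, "ry": 0, "rz": 0, "jaw": -1}, {"dx": 3.4, "dy": 1.57, "dz": 0, "rx": 0, "ry": 0, "rz": 0, "jaw": -1}, {"dx": 3.4, "dy": 1.57, "dz": 0, "rx": 0, "ry": 0, "rz": 0, "jaw": -1}, {"dx": 3.4, "dy": 1.57, "dz": 0, "rx": 0, "ry": 0, "rz": 0, "jaw": -1}, {"dx": 3.4, "dy": 1.57, "dz": 0, "rx": 0, "ry": 0, "rz": 0, "jaw": -1}, {"dx": 3.4, "dy": 1.57, "dz": 0, "rx": 0, "ry": 0, "rz": 0, "jaw": -1}, {"dx": 3.4, "dy": 1.57, "dz": 0, "rx": 0, "ry": 0, "rz": 0, "jaw": -1}]}}

```text
clock: 3.82
tool_pos: [0.4657, -0.3388, 0.2316]
orientation: [0.831, 0.556, 0.0, 0.0]
wrist_force: [0.9, -0.3, -0.0]
opening: 0.0
finger_force: 0.0
```

Emit:
{"fn": "step_arm", "kwargs": {"targets": [{"dx": 1.6, "dy": 0.6, "dz": 0, "rx": 0, "ry": 0, "rz": 0, "jaw": -1}, {"dx": 0, "dy": 0, "dz": 0, "rx": 0, "ry": 0, "rz": 0, "jaw": -1}, {"dx": 0, "dy": 0, "dz": 0, "rx": 0, "ry": 0, "rz": 0, "jaw": -1}]}}

```text
clock: 4.07
tool_pos: [0.4774, -0.326, 0.2314]
orientation: [0.83, 0.558, 0.0, 0.0]
wrist_force: [-0.4, -0.1, 0.4]
opening: 0.0002
finger_force: 0.0
```

Run:
```python
from h import *
np.set_printoptions(precision=4,suppress=True)
s,im=snap('wrist','w2.png'); print(pose(s)[0],s['clock'],s['joint_pos'])
for q in ['pin','block','screw']:
    print(q,[(np.round(r['centre'],1),atz('wrist',r['centre'],.048,s),round(r['confidence'],2)) for r in spot_point(q,'wrist')[:3]])
```

```text
[ 0.4774 -0.326   0.2314 67.849 ] 4.0667 [ 0.8333  0.2722 -0.3574  1.7597  0.1042  1.128   0.0567]
pin [(array([325.3, 125.5]), array([ 0.5647, -0.307 ,  0.048 ]), 0.82), (array([260.6, 172.6]), array([ 0.4786, -0.3297,  0.048 ]), 0.66), (array([230.2, 137.9]), array([ 0.462, -0.28 ,  0.048]), 0.48)]
block [(array([231.9, 135.8]), array([ 0.4647, -0.2785,  0.048 ]), 0.9)]
screw []
```

View pics/w2.png

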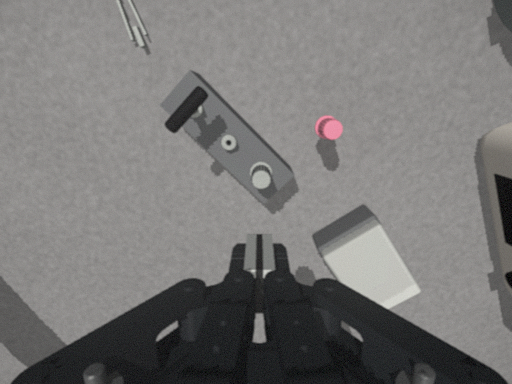

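The picture shows the block with the pin's knob at (261,178), the screw at (229,143), the driver at (187,108) and the pink look-alike at (330,127). The pin axis comes out near (0.478, -0.329). Next I look at the holder.

Emit:
{"fn": "step_arm", "kwargs": {"targets": [{"dx": 3.7, "dy": -1.54, "dz": 0, "rx": 0, "ry": 0, "rz": 0, "jaw": -1}, {"dx": 3.7, "dy": -1.54, "dz": 0, "rx": 0, "ry": 0, "rz": 0, "jaw": -1}, {"dx": 3.7, "dy": -1.54, "dz": 0, "rx": 0, "ry": 0, "rz": 0, "jaw": -1}, {"dx": 3.7, "dy": -1.54, "dz": 0, "rx": 0, "ry": 0, "rz": 0, "jaw": -1}, {"dx": 3.7, "dy": -1.54, "dz": 0, "rx": 0, "ry": 0, "rz": 0, "jaw": -1}, {"dx": 3.7, "dy": -1.54, "dz": 0, "rx": 0, "ry": 0, "rz": 0, "jaw": -1}, {"dx": 3.7, "dy": -1.54, "dz": 0, "rx": 0, "ry": 0, "rz": 0, "jaw": -1}, {"dx": 3.7, "dy": -1.54, "dz": 0, "rx": 0, "ry": 0, "rz": 0, "jaw": -1}, {"dx": 3.7, "dy": -1.54, "dz": 0, "rx": 0, "ry": 0, "rz": 0, "jaw": -1}, {"dx": 0, "dy": 0, "dz": 0, "rx": 0, "ry": 0, "rz": 0, "jaw": -1}]}}

```text
clock: 5.1
tool_pos: [0.4744, 0.0421, 0.2323]
orientation: [0.828, 0.561, 0.002, -0.001]
wrist_force: [0.9, 0.0, 0.4]
opening: 0.0001
finger_force: 0.0
```

Run:
```python
from h import *
np.set_printoptions(precision=4,suppress=True)
s,im=snap('wrist','w3.png'); print(pose(s)[0],s['clock'],s['joint_pos'])
for q in ['base_hole','hinge','lid_hole','lid_window']:
    print(q,[(np.round(r['centre'],1),atz('wrist',r['centre'],.04,s),round(r['confidence'],2)) for r in spot_point(q,'wrist')[:3]])
```

```text
[ 0.4744  0.0421  0.2323 68.2616] 5.1 [ 0.4547  0.0915 -0.65    1.9763  0.058   1.0903 -0.5994]
base_hole [(array([ 60. , 142.1]), array([0.2735, 0.1562, 0.04  ]), 0.87), (array([260.7, 175.2]), array([0.4741, 0.0342, 0.04  ]), 0.73)]
hinge [(array([264.5,  95.1]), array([0.5113, 0.117 , 0.04  ]), 0.83), (array([37.3, 55.6]), array([0.3024, 0.2426, 0.04  ]), 0.71)]
lid_hole [(array([267.1,  87.5]), array([0.5168, 0.1233, 0.04  ]), 0.95), (array([ 50. , 142.8]), array([0.2623, 0.1597, 0.04  ]), 0.89)]
lid_window [(array([ 40.8, 104.2]), array([0.2772, 0.1997, 0.04  ]), 0.84), (array([264.2,  89.2]), array([0.5132, 0.1228, 0.04  ]), 0.74)]
```

View pics/w3.png

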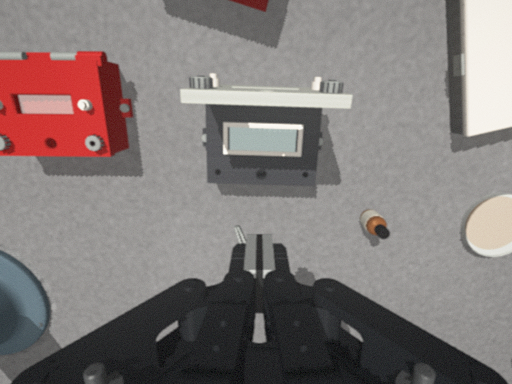

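Run:
```python
from h import *
np.set_printoptions(precision=4,suppress=True)
s=env.get_state()
def L(n,a,b,z):
    A,B=atz('wrist',a,z,s),atz('wrist',b,z,s);d=B-A;print(n,A,B,np.linalg.norm(d),np.degrees(np.arctan2(d[1],d[0])))
L('base edge',(207,183),(318,186),.04)
L('lid inner',(181,102),(351,108),.1435)
L('lid outer',(181,90),(352,96),.1435)
L('captive',(174+26,170),(305,175),.04)
```

```text
base edge [0.411  0.0377 0.04  ] [ 0.5328 -0.017   0.04  ] 0.13357009562979946 -24.164463619393334
lid inner [0.4499 0.1234 0.1435] [0.568  0.0696 0.1435] 0.12975011515883536 -24.486417758755753
lid outer [0.4539 0.131  0.1435] [0.5712 0.0777 0.1435] 0.1289314675112674 -24.45181494484366
captive [0.4103 0.0554 0.04  ] [0.523  0.0019 0.04  ] 0.12473132011461044 -25.35598366498135
```

Emit:
{"fn": "step_arm", "kwargs": {"targets": [{"dx": 0, "dy": 0, "dz": 0, "rx": 0, "ry": 0, "rz": 2.5, "jaw": -1}, {"dx": 3.7, "dy": 0.1, "dz": 0, "rx": 0, "ry": 0, "rz": 0, "jaw": -1}, {"dx": 3.7, "dy": 0.1, "dz": 0, "rx": 0, "ry": 0, "rz": 0, "jaw": -1}, {"dx": 3.7, "dy": 0.1, "dz": 0, "rx": 0, "ry": 0, "rz": 0, "jaw": -1}, {"dx": 0, "dy": 0, "dz": 2, "rx": 0, "ry": 0, "rz": 0, "jaw": -1}, {"dx": 0, "dy": 0, "dz": 3, "rx": 0, "ry": 0, "rz": 0, "jaw": -1}, {"dx": 0, "dy": 0, "dz": 3, "rx": 0, "ry": 0, "rz": 0, "jaw": -1}, {"dx": 0, "dy": 0, "dz": 3, "rx": 0, "ry": 0, "rz": 0, "jaw": -1}, {"dx": 0, "dy": 0, "dz": 0, "rx": 0, "ry": 0, "rz": 0, "jaw": -1}]}}

```text
clock: 6.1
tool_pos: [0.5203, 0.1284, 0.115]
orientation: [0.844, 0.536, -0.006, -0.002]
wrist_force: [-0.9, -0.3, -1.2]
opening: -0.0001
finger_force: 0.0
```

Run:
```python
from h import *
np.set_printoptions(precision=4,suppress=True)
s=env.get_state(); print(pose(s)[0],s['wrist_force'])
H=np.array([.5115,.117,0]);y=np.array([.4115,.911,0]);r=.08
P=lambda t:H+y*(-r*np.cos(t)+.01*np.sin(t)+.011)+np.array([0,0,.04+r*np.sin(t)+.01*np.cos(t)])
th=[1.38]+list(np.arange(1.3,.3,-.08))+[.24,.19,.15,.12,.09,.065,.04]
q=to(s,P(1.38));print('to start',q)
p=q
for t in th[1:]:
    n=to(s,P(t));print(round(t,3),np.round(n-p,2));p=n
```

```text
[ 0.5203  0.1284  0.115  64.8849] [-0.8774 -0.3077 -1.1535]
to start [-0.8455 -0.3248 -0.5363]
1.3 [-0.64  0.01  0.07]
1.22 [-0.63  0.01  0.12]
1.14 [-0.62  0.01  0.17]
1.06 [-0.6   0.01  0.22]
0.98 [-0.58  0.01  0.27]
0.9 [-0.56  0.01  0.32]
0.82 [-0.53  0.01  0.36]
0.74 [-0.5   0.01  0.4 ]
0.66 [-0.47  0.01  0.44]
0.58 [-0.43  0.01  0.48]
0.5 [-0.39  0.01  0.51]
0.42 [-0.35  0.01  0.54]
0.34 [-0.31  0.01  0.57]
0.24 [-0.32  0.01  0.74]
0.19 [-0.13  0.01  0.38]
0.15 [-0.09  0.    0.31]
0.12 [-0.06  0.    0.23]
0.09 [-0.05  0.    0.24]
0.065 [-0.04  0.    0.2 ]
0.04 [-0.03  0.    0.2 ]
```

Emit:
{"fn": "step_arm", "kwargs": {"targets": [{"dx": -0.42, "dy": -0.15, "dz": -0.27, "rx": 0, "ry": 0, "rz": 0, "jaw": -1}, {"dx": -0.42, "dy": -0.15, "dz": -0.27, "rx": 0, "ry": 0, "rz": 0, "jaw": -1}, {"dx": -0.64, "dy": 0, "dz": 0.07, "rx": 0, "ry": 0, "rz": 0, "jaw": -1}, {"dx": -0.63, "dy": 0, "dz": 0.12, "rx": 0, "ry": 0, "rz": 0, "jaw": -1}, {"dx": -0.62, "dy": 0, "dz": 0.17, "rx": 0, "ry": 0, "rz": 0, "jaw": -1}, {"dx": -0.6, "dy": 0, "dz": 0.22, "rx": 0, "ry": 0, "rz": 0, "jaw": -1}, {"dx": -0.58, "dy": 0, "dz": 0.27, "rx": 0, "ry": 0, "rz": 0, "jaw": -1}, {"dx": -0.56, "dy": 0, "dz": 0.32, "rx": 0, "ry": 0, "rz": 0, "jaw": -1}]}}

```text
clock: 6.77
tool_pos: [0.5032, 0.0921, 0.1154]
orientation: [0.843, 0.538, 0.0, 0.001]
wrist_force: [0.7, 0.9, 3.8]
opening: -0.0001
finger_force: 1.0
```

Run:
```python
from h import *
np.set_printoptions(precision=4,suppress=True)
s=env.get_state(); print(pose(s)[0],s['wrist_force'])
H=np.array([.5115,.117,0]);y=np.array([.4115,.911,0]);r=.08
P=lambda t:H+y*(-r*np.cos(t)+.01*np.sin(t)+.011)+np.array([0,0,.04+r*np.sin(t)+.01*np.cos(t)])
print(to(s,P(.9)),'->.82',to(s,P(.82)))
```

```text
[ 0.5032  0.0921  0.1154 65.0815] [0.6906 0.9116 3.8095]
[-0.4823 -0.2614  0.6485] ->.82 [-1.0191 -0.2563  1.0054]
```

Emit:
{"fn": "step_arm", "kwargs": {"targets": [{"dx": -0.53, "dy": 0, "dz": 0.36, "rx": 0, "ry": 0, "rz": 0, "jaw": -1}, {"dx": -0.5, "dy": 0, "dz": 0.4, "rx": 0, "ry": 0, "rz": 0, "jaw": -1}, {"dx": -0.47, "dy": 0, "dz": 0.44, "rx": 0, "ry": 0, "rz": 0, "jaw": -1}, {"dx": -0.43, "dy": 0, "dz": 0.48, "rx": 0, "ry": 0, "rz": 0, "jaw": -1}, {"dx": -0.39, "dy": 0, "dz": 0.51, "rx": 0, "ry": 0, "rz": 0, "jaw": -1}, {"dx": -0.35, "dy": 0, "dz": 0.54, "rx": 0, "ry": 0, "rz": 0, "jaw": -1}, {"dx": -0.31, "dy": 0, "dz": 0.57, "rx": 0, "ry": 0, "rz": 0, "jaw": -1}]}}

```text
clock: 7.35
tool_pos: [0.4895, 0.0657, 0.0811]
orientation: [0.843, 0.538, -0.001, -0.0]
wrist_force: [-0.1, -0.8, 1.7]
opening: 0.0002
finger_force: 0.7
```

Run:
```python
from h import *
np.set_printoptions(precision=4,suppress=True)
s=env.get_state(); print(pose(s)[0],s['wrist_force'])
H=np.array([.5115,.117,0]);y=np.array([.4115,.911,0]);r=.08
P=lambda t:H+y*(-r*np.cos(t)+.01*np.sin(t)+.011)+np.array([0,0,.04+r*np.sin(t)+.01*np.cos(t)])
print(to(s,P(.34)),'->.04',to(s,P(.04)))
```

```text
[ 0.4895  0.0657  0.0811 65.1196] [-0.0986 -0.7611  1.7216]
[-0.5263 -0.0986  0.5014] ->.04 [-1.2688 -0.0889  2.7936]
```

Emit:
{"fn": "step_arm", "kwargs": {"targets": [{"dx": -0.25, "dy": 0, "dz": 0.45, "rx": 0, "ry": 0, "rz": 0, "jaw": -1}, {"dx": -0.15, "dy": 0, "dz": 0.4, "rx": 0, "ry": 0, "rz": 0, "jaw": -1}, {"dx": -0.1, "dy": 0, "dz": 0.35, "rx": 0, "ry": 0, "rz": 0, "jaw": -1}, {"dx": -0.06, "dy": 0, "dz": 0.3, "rx": 0, "ry": 0, "rz": 0, "jaw": -1}, {"dx": -0.05, "dy": 0, "dz": 0.25, "rx": 0, "ry": 0, "rz": 0, "jaw": -1}, {"dx": -0.04, "dy": 0, "dz": 0.2, "rx": 0, "ry": 0, "rz": 0, "jaw": -1}, {"dx": 0, "dy": 0, "dz": 0.15, "rx": 0, "ry": 0, "rz": 0, "jaw": -1}, {"dx": 0, "dy": 0, "dz": 0.1, "rx": 0, "ry": 0, "rz": 0, "jaw": -1}]}}

```text
clock: 8.02
tool_pos: [0.4874, 0.0606, 0.0598]
orientation: [0.843, 0.538, -0.0, -0.0]
wrist_force: [-0.7, 0.7, 1.4]
opening: 0.0003
finger_force: 0.3
```

Emit:
{"fn": "step_arm", "kwargs": {"targets": [{"dx": 0, "dy": 0, "dz": 0.15, "rx": 0, "ry": 0, "rz": 0, "jaw": -1}, {"dx": 0, "dy": 0, "dz": 0.15, "rx": 0, "ry": 0, "rz": 0, "jaw": -1}, {"dx": 0, "dy": 0, "dz": 0.15, "rx": 0, "ry": 0, "rz": 0, "jaw": -1}, {"dx": 0, "dy": 0, "dz": 0.1, "rx": 0, "ry": 0, "rz": 0, "jaw": -1}, {"dx": 0, "dy": 0, "dz": 0, "rx": 0, "ry": 0, "rz": 0, "jaw": -1}]}}

```text
clock: 8.43
tool_pos: [0.4875, 0.0605, 0.0543]
orientation: [0.843, 0.538, 0.0, -0.0]
wrist_force: [0.3, -0.8, -0.7]
opening: 0.0
finger_force: 0.0
```

Emit:
{"fn": "step_arm", "kwargs": {"targets": [{"dx": 0, "dy": 0, "dz": 0.1, "rx": 0, "ry": 0, "rz": 0, "jaw": -1}, {"dx": 0, "dy": 0, "dz": 0.1, "rx": 0, "ry": 0, "rz": 0, "jaw": -1}, {"dx": 0, "dy": 0, "dz": 0, "rx": 0, "ry": 0, "rz": 0, "jaw": -1}]}}

```text
clock: 8.68
tool_pos: [0.4875, 0.0604, 0.0527]
orientation: [0.843, 0.538, -0.0, 0.0]
wrist_force: [-0.7, -0.1, 3.9]
opening: 0.0002
finger_force: 1.4
```

Emit:
{"fn": "step_arm", "kwargs": {"targets": [{"dx": 0, "dy": 0, "dz": -1, "rx": 0, "ry": 0, "rz": 0, "jaw": -1}, {"dx": 0, "dy": 0, "dz": -3, "rx": 0, "ry": 0, "rz": 0, "jaw": -1}, {"dx": -0.9, "dy": 0, "dz": -3, "rx": 0, "ry": 0, "rz": 0, "jaw": 1}, {"dx": -0.9, "dy": 0, "dz": -3, "rx": 0, "ry": 0, "rz": 0, "jaw": 1}, {"dx": -0.9, "dy": 0, "dz": -2, "rx": 0, "ry": 0, "rz": 0, "jaw": 1}, {"dx": 0, "dy": 0, "dz": 0, "rx": 0, "ry": 0, "rz": 0, "jaw": 1}, {"dx": 0, "dy": 0, "dz": 0, "rx": 0, "ry": 0, "rz": 0, "jaw": 1}]}}

```text
clock: 9.27
tool_pos: [0.4773, 0.0356, 0.1742]
orientation: [0.843, 0.538, 0.002, 0.001]
wrist_force: [0.8, -0.3, -0.6]
opening: 0.0608
finger_force: 0.0
```

Run:
```python
from h import *
np.set_printoptions(precision=4,suppress=True)
s,im=snap('wrist','w4.png'); print(pose(s)[0],s['clock'],s['joint_pos'])
for q in ['lid_hole','lid_window']:
    print(q,[(np.round(r['centre'],1),atz('wrist',r['centre'],.0535,s),round(r['confidence'],2)) for r in spot_point(q,'wrist')[:3]])
cv2.imwrite('pics/w4c.png',cv2.resize(im[70:250,140:380,::-1],(800,600),interpolation=cv2.INTER_CUBIC))
```

```text
[ 0.4773  0.0356  0.1742 65.0558] 9.2667 [ 0.4719  0.1791 -0.6787  2.0304  0.1376  0.9717 -0.7119]
lid_hole [(array([257. , 184.6]), array([0.477 , 0.037 , 0.0535]), 0.87), (array([  0., 163.]), array([0.2705, 0.1559, 0.0535]), 0.8)]
lid_window [(array([254.5, 144. ]), array([0.4912, 0.0728, 0.0535]), 0.84)]
```

View pics/w4c.png

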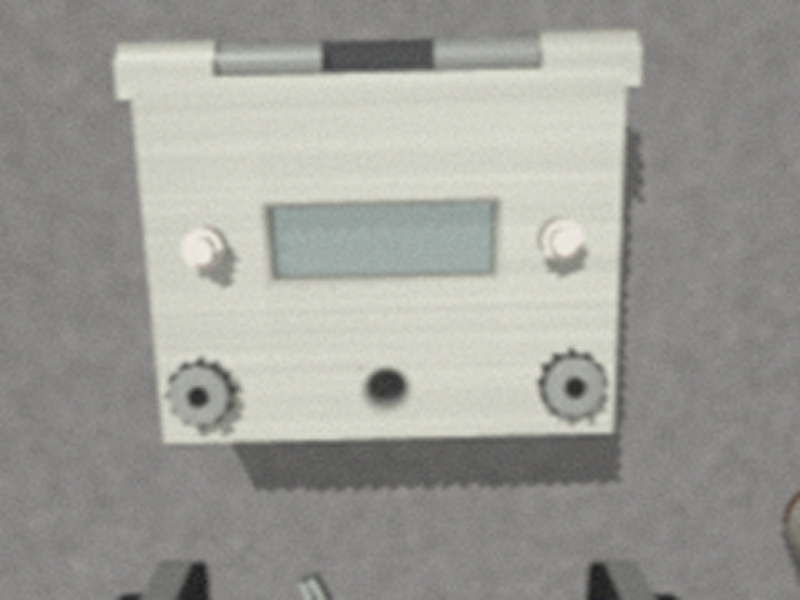

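The lid is down on the gasket with its pin hole at full-image (256,185.5), between the captive screws. I go to the pin at the same heading so that camera bias cancels out.

Emit:
{"fn": "step_arm", "kwargs": {"targets": [{"dx": -1.67, "dy": 0.71, "dz": -0.94, "rx": 0, "ry": 0, "rz": 0, "jaw": 0.1}, {"dx": -3.67, "dy": 1.71, "dz": -0.94, "rx": 0, "ry": 0, "rz": 0, "jaw": 0.1}, {"dx": -3.67, "dy": 1.71, "dz": -0.94, "rx": 0, "ry": 0, "rz": 0, "jaw": 0.1}, {"dx": -3.67, "dy": 1.71, "dz": 0, "rx": 0, "ry": 0, "rz": 0, "jaw": 0.1}, {"dx": -3.67, "dy": 1.71, "dz": 0, "rx": 0, "ry": 0, "rz": 0, "jaw": 0.1}, {"dx": -3.67, "dy": 1.71, "dz": 0, "rx": 0, "ry": 0, "rz": 0, "jaw": 0.1}, {"dx": -3.67, "dy": 1.71, "dz": 0, "rx": 0, "ry": 0, "rz": 0, "jaw": 0.1}, {"dx": -3.67, "dy": 1.71, "dz": 0, "rx": 0, "ry": 0, "rz": 0, "jaw": 0.1}, {"dx": -3.67, "dy": 1.71, "dz": 0, "rx": 0, "ry": 0, "rz": 0, "jaw": 0.1}, {"dx": -2, "dy": 1, "dz": 0, "rx": 0, "ry": 0, "rz": 0, "jaw": 0.1}]}}

```text
clock: 10.25
tool_pos: [0.4746, -0.3338, 0.1984]
orientation: [0.844, 0.536, -0.001, -0.001]
wrist_force: [-0.4, -1.2, 0.4]
opening: 0.0472
finger_force: 0.0
```

Emit:
{"fn": "step_arm", "kwargs": {"targets": [{"dx": 0, "dy": 0, "dz": 0, "rx": 0, "ry": 0, "rz": 0, "jaw": 0.1}, {"dx": 0, "dy": 0, "dz": 0, "rx": 0, "ry": 0, "rz": 0, "jaw": 0.1}]}}

```text
clock: 10.42
tool_pos: [0.4757, -0.3293, 0.1984]
orientation: [0.844, 0.537, -0.0, -0.002]
wrist_force: [-0.2, 0.8, -0.8]
opening: 0.0468
finger_force: 0.0
```

Run:
```python
from h import *
np.set_printoptions(precision=4,suppress=True)
s,im=snap('wrist','w5.png'); print(pose(s)[0],s['clock'],s['opening'])
print([(np.round(r['centre'],1),atz('wrist',r['centre'],.048,s),round(r['confidence'],2)) for r in spot_point('pin','wrist')[:3]])
c=im[110:290,140:380,::-1];cv2.imwrite('pics/w5c.png',cv2.resize(c,(800,600),interpolation=cv2.INTER_CUBIC))
```

```text
[ 0.4757 -0.3293  0.1984 64.9448] 10.4167 0.046835734509361786
[(array([329. , 120.4]), array([ 0.5629, -0.3054,  0.048 ]), 0.89), (array([260.2, 176.2]), array([ 0.4776, -0.3283,  0.048 ]), 0.79)]
```

View pics/w5c.png

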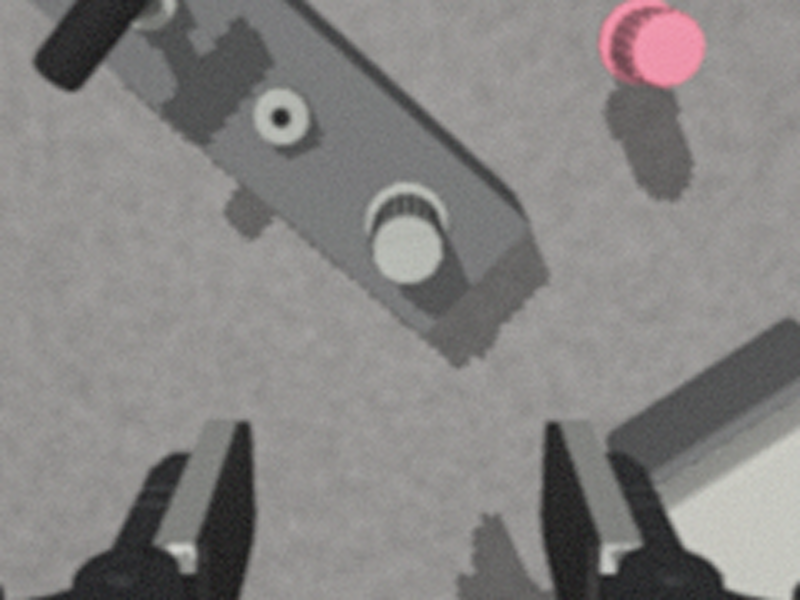

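Run:
```python
from h import *
np.set_printoptions(precision=4,suppress=True)
s=env.get_state()
X=atz('wrist',(262.1,184.7),.082,s);print(X,to(s,[*X[:2],.056]),to(s,[.4776,-.3283,.056]))
```

```text
[ 0.4808 -0.3252  0.082 ] [ 0.1933  0.3561 14.3135] [-0.2185  0.1958 14.3131]
```

Run:
```python
from h import *
np.set_printoptions(precision=4,suppress=True)
s=env.get_state()
M=R.from_quat(s['orientation']).as_matrix();print(s['clock'],s['tool_pos'],s['orientation'],M[:,2],s['joint_pos'],s['dq'])
X=atz('wrist',(262.1,184.7),.082,s);Y=atz('wrist',(261.9,176.9),.052,s)
print(X,Y,[M[:,:2].T@(v-s['tool_pos']) for v in(X,Y)],(X-s['tool_pos'])[:2]@np.array([[.4237,.906],[.906,-.4237]]).T)
```

```text
10.5167 [ 0.477  -0.3259  0.1991] [ 0.8421  0.5393  0.0001 -0.0018] [-0.0018  0.0031 -1.    ] [ 0.8825  0.3131 -0.4176  1.7872  0.1404  1.0739 -0.0162] [-0.0124 -0.0177 -0.0197  0.0054  0.0029 -0.0013  0.0015]
[ 0.4808 -0.3252  0.082 ] [ 0.4806 -0.3256  0.052 ] [array([0.002 , 0.0035]), array([0.0016, 0.0036])] [0.0023 0.0031]
```

```bash
cat >> h.py <<'E'
def blob(im,px,bright,w=16):
    x,y=np.round(px).astype(int); g=cv2.GaussianBlur(cv2.cvtColor(im,cv2.COLOR_RGB2GRAY),(3,3),0)[y-w:y+w+1,x-w:x+w+1]
    t,m=cv2.threshold(g,0,255,cv2.THRESH_OTSU if bright else cv2.THRESH_OTSU+cv2.THRESH_BINARY_INV)
    n,l,st,c=cv2.connectedComponentsWithStats(cv2.morphologyEx(m,cv2.MORPH_OPEN,np.ones((3,3),np.uint8)))
    k=1+np.argmax(st[1:,4]); return c[k]+[x-w,y-w],st[k,2:],t
E
python3 - <<'E'
from h import *
np.set_printoptions(precision=4,suppress=True)
im4=cv2.imread('pics/w4.png')[:,:,::-1];print('hole',blob(im4,(256,185.5),False,8))
s,im=snap('wrist','w6.png');p=proj('wrist',(.4796,-.3289,.082),s);print('pred',p,s['tool_pos'])
b=blob(im,p,True,15);print(b);X=atz('wrist',b[0],.082,s);print(X,to(s,[*X[:2],.056]))
E
```

```text
hole (array([255.41, 185.64]), array([ 12,  10, 100], dtype=int32), 135.0)
pred [262.5742 188.6071] [ 0.477  -0.3259  0.1991]
(array([261.6435, 188.2145]), array([ 20,  19, 317], dtype=int32), 139.0)
[ 0.479  -0.3282  0.082 ] [-0.1509  0.3148 14.3129]
```

Emit:
{"fn": "step_arm", "kwargs": {"targets": [{"dx": -0.15, "dy": 0.31, "dz": 1.5, "rx": 0, "ry": 0, "rz": 0, "jaw": 0.1}, {"dx": 0, "dy": 0, "dz": 3, "rx": 0, "ry": 0, "rz": 0, "jaw": 0.1}, {"dx": 0, "dy": 0, "dz": 3, "rx": 0, "ry": 0, "rz": 0, "jaw": 0.1}, {"dx": 0, "dy": 0, "dz": 2, "rx": 0, "ry": 0, "rz": 0, "jaw": 0.1}, {"dx": 0, "dy": 0, "dz": 1, "rx": 0, "ry": 0, "rz": 0, "jaw": 0.1}, {"dx": 0, "dy": 0, "dz": 0, "rx": 0, "ry": 0, "rz": 0, "jaw": 0.1}, {"dx": 0, "dy": 0, "dz": 0, "rx": 0, "ry": 0, "rz": 0, "jaw": 0.1}]}}

```text
clock: 11.15
tool_pos: [0.4796, -0.3298, 0.0959]
orientation: [0.842, 0.539, 0.0, -0.0]
wrist_force: [0.2, 1.0, -0.1]
opening: 0.0465
finger_force: 0.0
```

Run:
```python
from h import *
np.set_printoptions(precision=4,suppress=True)
s=env.get_state();print(pose(s)[0],to(s,[.479,-.3282,.056]))
```

```text
[ 0.4796 -0.3298  0.0959 65.2518] [ 0.1165 -0.1228  3.9899]
```

Emit:
{"fn": "step_arm", "kwargs": {"targets": [{"dx": 0.12, "dy": -0.12, "dz": 1.2, "rx": 0, "ry": 0, "rz": 0, "jaw": 0.1}, {"dx": 0, "dy": 0, "dz": 1.4, "rx": 0, "ry": 0, "rz": 0, "jaw": 0.1}, {"dx": 0, "dy": 0, "dz": 0.9, "rx": 0, "ry": 0, "rz": 0, "jaw": 0.1}, {"dx": 0, "dy": 0, "dz": 0.3, "rx": 0, "ry": 0, "rz": 0, "jaw": 0.1}, {"dx": 0, "dy": 0, "dz": 0, "rx": 0, "ry": 0, "rz": 0, "jaw": 0.1}, {"dx": 0, "dy": 0, "dz": 0, "rx": 0, "ry": 0, "rz": 0, "jaw": 0.1}]}}

```text
clock: 11.65
tool_pos: [0.4783, -0.3295, 0.0574]
orientation: [0.843, 0.538, -0.0, -0.0]
wrist_force: [0.1, 0.6, 0.9]
opening: 0.0469
finger_force: 0.0
```

Emit:
{"fn": "step_arm", "kwargs": {"targets": [{"dx": 0.15, "dy": 0, "dz": 0.1, "rx": 0, "ry": 0, "rz": 0, "jaw": 0.1}, {"dx": 0, "dy": 0, "dz": 0, "rx": 0, "ry": 0, "rz": 0, "jaw": -0.3}, {"dx": 0, "dy": 0, "dz": 0, "rx": 0, "ry": 0, "rz": 0, "jaw": -1}, {"dx": 0, "dy": 0, "dz": 0, "rx": 0, "ry": 0, "rz": 0, "jaw": -1}, {"dx": 0, "dy": 0, "dz": 0, "rx": 0, "ry": 0, "rz": 0, "jaw": -1}, {"dx": 0, "dy": 0, "dz": 0, "rx": 0, "ry": 0, "rz": 0, "jaw": -1}], "newtons": 80}}

```text
clock: 12.15
tool_pos: [0.4797, -0.3284, 0.0574]
orientation: [0.843, 0.538, 0.0, 0.001]
wrist_force: [-0.5, 0.2, 3.6]
opening: 0.0176
finger_force: 78.1
```

Emit:
{"fn": "step_arm", "kwargs": {"targets": [{"dx": 0, "dy": 0, "dz": -0.5, "rx": 0, "ry": 0, "rz": 0, "jaw": -1}, {"dx": 0, "dy": 0, "dz": -1.5, "rx": 0, "ry": 0, "rz": 0, "jaw": -1}, {"dx": 0, "dy": 0, "dz": -2, "rx": 0, "ry": 0, "rz": 0, "jaw": -1}, {"dx": 0, "dy": 0, "dz": -2, "rx": 0, "ry": 0, "rz": 0, "jaw": -1}, {"dx": 0, "dy": 0, "dz": -2, "rx": 0, "ry": 0, "rz": 0, "jaw": -1}, {"dx": 0, "dy": 0, "dz": -1.5, "rx": 0, "ry": 0, "rz": 0, "jaw": -1}, {"dx": 0, "dy": 0, "dz": 0, "rx": 0, "ry": 0, "rz": 0, "jaw": -1}, {"dx": 0, "dy": 0, "dz": 0, "rx": 0, "ry": 0, "rz": 0, "jaw": -1}]}}

```text
clock: 12.82
tool_pos: [0.4793, -0.3285, 0.1522]
orientation: [0.843, 0.538, 0.0, 0.001]
wrist_force: [-0.1, 0.4, -1.0]
opening: 0.0175
finger_force: 79.1
```

Run:
```python
from h import *
np.set_printoptions(precision=4,suppress=True)
s=env.get_state();print(pose(s)[0],s['opening'],s['wrist_force'],to(s,[.4753,.0367,.15]))
```

```text
[ 0.4793 -0.3285  0.1522 65.1167] 0.017507290409979243 [-0.0626  0.3597 -1.0368] [ 32.9572 -15.7298   0.1816]
```

Emit:
{"fn": "step_arm", "kwargs": {"targets": [{"dx": 1.5, "dy": -0.7, "dz": -0.8, "rx": 0, "ry": 0, "rz": 0, "jaw": -1}, {"dx": 3.4, "dy": -1.62, "dz": 0, "rx": 0, "ry": 0, "rz": 0, "jaw": -1}, {"dx": 3.7, "dy": -1.76, "dz": 0, "rx": 0, "ry": 0, "rz": 0, "jaw": -1}, {"dx": 3.7, "dy": -1.76, "dz": 0, "rx": 0, "ry": 0, "rz": 0, "jaw": -1}, {"dx": 3.7, "dy": -1.76, "dz": 0, "rx": 0, "ry": 0, "rz": 0, "jaw": -1}, {"dx": 3.7, "dy": -1.76, "dz": 0, "rx": 0, "ry": 0, "rz": 0, "jaw": -1}, {"dx": 3.7, "dy": -1.76, "dz": 0, "rx": 0, "ry": 0, "rz": 0, "jaw": -1}, {"dx": 3.7, "dy": -1.76, "dz": 0, "rx": 0, "ry": 0, "rz": 0, "jaw": -1}, {"dx": 3.4, "dy": -1.62, "dz": 0, "rx": 0, "ry": 0, "rz": 0, "jaw": -1}, {"dx": 2, "dy": -0.95, "dz": 0, "rx": 0, "ry": 0, "rz": 0, "jaw": -1}]}}

```text
clock: 13.65
tool_pos: [0.4734, 0.0369, 0.1583]
orientation: [0.841, 0.541, -0.001, -0.002]
wrist_force: [-0.2, 0.4, -1.4]
opening: 0.0174
finger_force: 79.1
```

Emit:
{"fn": "step_arm", "kwargs": {"targets": [{"dx": 0, "dy": 0, "dz": 0, "rx": 0, "ry": 0, "rz": 0, "jaw": -1}, {"dx": 0, "dy": 0, "dz": 0, "rx": 0, "ry": 0, "rz": 0, "jaw": -1}, {"dx": 0, "dy": 0, "dz": 0, "rx": 0, "ry": 0, "rz": 0, "jaw": -1}]}}

```text
clock: 13.9
tool_pos: [0.4745, 0.0306, 0.1583]
orientation: [0.843, 0.538, -0.001, -0.0]
wrist_force: [0.3, -0.4, -0.9]
opening: 0.0177
finger_force: 79.1
```

Run:
```python
from h import *
np.set_printoptions(precision=4,suppress=True)
s,im=snap('wrist','w7.png');print(pose(s)[0],s['opening'],s['wrist_force'],s['orientation'],to(s,[.4753,.0367,.15]))
print('hole pred',proj('wrist',(.4753,.0367,.0535),s),'net',[(r['centre'],r['confidence']) for r in spot_point('lid_hole','wrist')[:2]],[(r['centre'],r['confidence']) for r in spot_point('pin','wrist')[:2]])
Q=R.from_quat(s['orientation'])
print('foot pred',proj('wrist',Q.apply([0,0,.0474])+s['tool_pos'],s),'collar',proj('wrist',Q.apply([0,0,.0074])+s['tool_pos'],s))
cv2.imwrite('pics/w7c.png',cv2.resize(im[130:310,140:380,::-1],(800,600),interpolation=cv2.INTER_CUBIC))
```

```text
[ 0.4745  0.0306  0.1583 65.0894] 0.017685594259986444 [ 0.2575 -0.4023 -0.9224] [ 0.843   0.538  -0.0014 -0.0005] [ 0.5939 -0.1823  0.8328]
hole pred [256.5544 184.1627] net [([254.5, 185.3], 0.56)] [([256.6, 241.4], 0.72)]
foot pred [258.1776 215.1898] collar [257.9962 241.7042]
```

View pics/w7c.png

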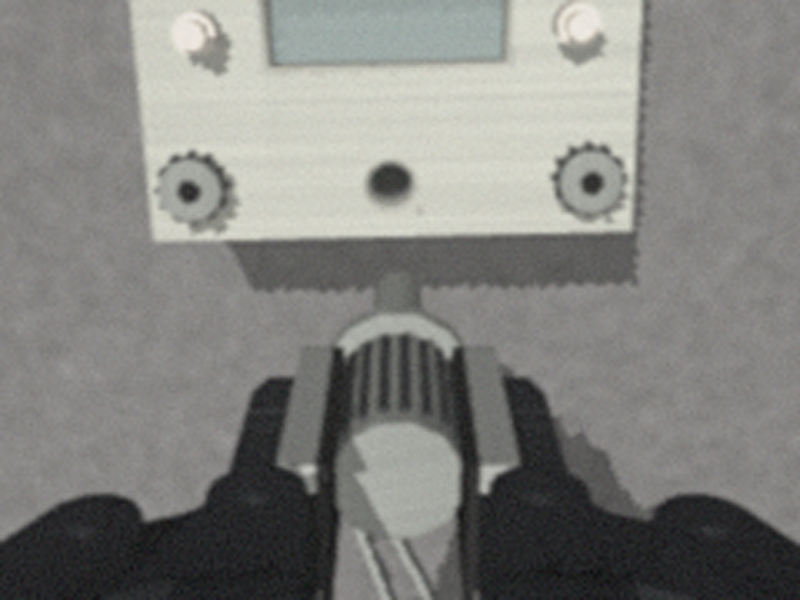

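Emit:
{"fn": "step_arm", "kwargs": {"targets": [{"dx": 0.3, "dy": -0.13, "dz": 0, "rx": 0, "ry": 0, "rz": 0, "jaw": -1}, {"dx": 0.3, "dy": -0.13, "dz": 1, "rx": 0, "ry": 0, "rz": 0, "jaw": -1}, {"dx": 0, "dy": 0, "dz": 1.5, "rx": 0, "ry": 0, "rz": 0, "jaw": -1}, {"dx": 0, "dy": 0, "dz": 1, "rx": 0, "ry": 0, "rz": 0, "jaw": -1}, {"dx": 0, "dy": 0, "dz": 0, "rx": 0, "ry": 0, "rz": 0, "jaw": -1}, {"dx": 0, "dy": 0, "dz": 0, "rx": 0, "ry": 0, "rz": 0, "jaw": -1}, {"dx": 0, "dy": 0, "dz": 0, "rx": 0, "ry": 0, "rz": 0, "jaw": -1}]}}

```text
clock: 14.63
tool_pos: [0.476, 0.0383, 0.1248]
orientation: [0.843, 0.538, 0.0, -0.0]
wrist_force: [0.1, 0.0, -0.5]
opening: 0.0174
finger_force: 79.1
```

Run:
```python
from h import *
np.set_printoptions(precision=4,suppress=True,linewidth=160)
def feet(s):
    Q=R.from_quat(s['orientation']);P=lambda v:proj('wrist',Q.apply(v)+s['tool_pos'],s)
    return {k:np.round(P(v),1) for k,v in dict(foot=[0,0,.0474],fwd5=[.005,0,.0464],fwd4=[.004,0,.0474],midL=[0,-.005,.03],midR=[0,.005,.03],cfwd=[.013,0,.0054]).items()}
im=cv2.imread('pics/w7.png');g=cv2.cvtColor(im,cv2.COLOR_BGR2GRAY)
print('w7 col',g[200:228,257:262].mean(1).astype(int),'row 219',g[217:221,245:275].mean(0).astype(int))
s,im=snap('wrist','w8.png');print(pose(s)[0],s['orientation'],s['dq'],s['wrist_force'])
print(feet(s),'hole pred',proj('wrist',(.4753,.0367,.0535),s))
g=cv2.cvtColor(im,cv2.COLOR_RGB2GRAY);print(g[180:224,245:275])
```

```text
w7 col [193 123  91  94  95  94  95  93  92  91  94  99 110 110 110 110 112 111 110 110 110 110 110 119 147 168 171 169] row 219 [136 130 128 127 134 133 129 114 105 110 111 113 111 113 111 111 106 102  99  93  91 116 131 133 130 131 131 133 134 135]
[ 0.476   0.0383  0.1248 65.1196] [ 0.8428  0.5382  0.0002 -0.0001] [ 0.0024 -0.0096 -0.0018 -0.0119  0.0001  0.0017  0.0014] [ 0.0927  0.0241 -0.4729]
{'foot': array([258.2, 215.2]), 'fwd5': array([258.2, 209.1]), 'fwd4': array([258.2, 209.9]), 'midL': array([250.4, 225.4]), 'midR': array([265.8, 225.4]), 'cfwd': array([258. , 222.4])} hole pred [258.3125 205.6709]
[[205 202 204 ... 206 203 200]
 [199 206 204 ... 202 204 205]
 [200 203 199 ... 203 201 203]
 ...
 [200 202 201 ... 148 149 179]
 [208 206 206 ... 135 143 169]
 [197 196 194 ... 125 129 148]]
```

Run:
```python
import cv2,numpy as np,sys
np.set_printoptions(linewidth=200,threshold=sys.maxsize)
g=cv2.cvtColor(cv2.imread('pics/w8.png'),cv2.COLOR_BGR2GRAY);print('cols 244..274');
for r in range(194,228): print(r,*['%3d'%v for v in g[r,244:275]])
```

```text
cols 244..274
194 205 205 207 205 205 206 205 205 204 204 205 206 203 203 204 203 204 201 204 200 205 202 199 202 207 204 200 201 206 202 200
195 205 207 204 206 203 204 204 200 205 206 204 204 203 199 202 201 206 203 203 203 202 205 205 197 203 199 199 200 202 205 201
196 199 206 202 204 204 200 205 205 203 200 194 206 202 204 204 204 205 204 202 203 203 204 200 203 200 201 200 202 204 200 201
197 203 196 201 198 202 198 202 204 200 203 199 205 199 200 200 202 202 201 196 201 202 202 200 200 200 203 199 200 199 204 199
198 194 201 199 200 200 199 199 200 199 199 200 196 190 188 188 191 190 188 196 199 197 200 199 201 195 201 198 201 196 197 201
199 196 204 196 194 197 195 198 201 198 194 191 178 159 147 138 136 143 150 173 184 199 204 200 199 199 199 200 204 200 204 200
200 196 202 202 199 205 202 201 202 195 184 158 135 118  90  76  80  85 102 130 155 183 191 199 204 206 208 205 202 202 209 209
201 204 199 203 200 206 206 203 198 186 152 118  88  70  60  52  57  61  59  78 112 142 173 197 201 207 203 206 206 205 200 205
202 205 206 207 203 205 207 201 188 151 118  79  62  56  56  6
[... 2565 characters left out ...]
 105 101 106 102 100 100 109 128 140 147 147 142 135 143 169
223 190 197 196 194 194 190 168 146 123 117 116 120 125 121 119 116 121 116 117 118 111 105 109 115 125 127 126 124 125 129 148
224 147 145 145 151 146 146 127 118 125 139 148 148 146 148 142 140 145 142 147 141 133 134 121 111 105 103 102 100  99  99 102
225  97  99 101 109 111 121 124 139 154 163 168 163 166 166 163 169 162 167 166 164 167 159 149 134 116 106  95  97  89  81  88
226  97  96 105 113 127 142 152 162 164 162 167 166 169 166 165 166 164 166 168 170 167 166 166 159 143 133 109 104  95  92  95
227 104 115 128 144 158 168 169 164 166 168 168 165 167 166 164 165 165 164 166 167 167 163 167 165 162 157 141 125 114 101  94
```

Emit:
{"fn": "step_arm", "kwargs": {"targets": [{"dx": -0.04, "dy": -0.05, "dz": 0.5, "rx": 0, "ry": 0, "rz": 0, "jaw": -1}, {"dx": 0, "dy": 0, "dz": 0.7, "rx": 0, "ry": 0, "rz": 0, "jaw": -1}, {"dx": 0, "dy": 0, "dz": 0.6, "rx": 0, "ry": 0, "rz": 0, "jaw": -1}, {"dx": 0, "dy": 0, "dz": 0.2, "rx": 0, "ry": 0, "rz": 0, "jaw": -1}, {"dx": 0, "dy": 0, "dz": 0, "rx": 0, "ry": 0, "rz": 0, "jaw": -1}, {"dx": 0, "dy": 0, "dz": 0, "rx": 0, "ry": 0, "rz": 0, "jaw": -1}]}}

```text
clock: 15.18
tool_pos: [0.4749, 0.0381, 0.1044]
orientation: [0.843, 0.538, -0.0, -0.0]
wrist_force: [-1.0, 0.5, -0.5]
opening: 0.0175
finger_force: 79.1
```

Run:
```python
from h import *
s,im=snap('wrist','w9.png');print(pose(s)[0],s['wrist_force'],proj('wrist',(.4753,.0367,.0535),s))
g=cv2.cvtColor(im,cv2.COLOR_RGB2GRAY)
for r in range(200,224): print(r,*['%3d'%v for v in g[r,244:275]])
```

```text
[4.74876690e-01 3.81111325e-02 1.04365226e-01 6.51337037e+01] [-0.97623078  0.48659391 -0.48207278] [259.59313748 214.75725069]
200 194 195 195 195 195 199 195 198 195 193 193 195 196 192 194 196 195 195 197 193 194 194 196 195 193 197 193 197 194 194 195
201 198 198 194 199 200 197 197 196 196 201 197 199 194 200 195 202 194 199 194 196 197 200 197 199 197 199 198 195 193 196 200
202 199 201 203 199 198 198 201 198 201 201 199 195 200 198 198 195 200 203 198 206 196 199 199 199 199 197 200 201 194 198 200
203 197 198 203 202 198 200 204 196 203 199 199 199 202 200 197 198 199 196 200 201 191 199 196 198 197 197 195 199 197 197 197
204 198 199 199 201 195 202 197 197 198 195 197 199 197 197 200 196 202 198 198 194 199 195 198 198 199 194 201 196 196 199 195
205 198 195 198 197 198 196 199 197 196 197 196 198 195 194 192 194 197 200 198 192 195 195 197 195 197 194 195 194 198 194 195
206 193 193 192 195 193 189 193 196 192 195 198 193 198 193 177 180 183 189 188 195 195 195 196 196 194 196 195 194 191 194 196
207 197 192 194 191 182 183 192 189 195 197 191 197 184 175 162 156 156 160 
[... 1399 characters left out ...]
 105 103 101  94  91  86  88 124 154 172 186 197 192 190 191
219 192 190 192 194 191 193 178 153 120 100 102 109 111 104 110 110 103 102 102  95  92  84  85 109 152 177 187 191 191 193 196
220 197 193 195 191 192 196 188 160 127 105 109 104 105 107 108 106 110 103  97  96  94  84  93 104 149 183 192 198 192 193 194
221 192 197 196 192 196 197 194 175 136 107 105 109 107 107 108 106 107 103 102  92  94  89  90 108 146 181 194 196 192 188 193
222 196 197 196 197 197 198 192 172 134 113 110 110 105 109 105 104 107  98 103 100 101  99  93 109 132 171 195 196 191 192 194
223 200 192 197 195 193 181 164 144 120 118 120 119 120 118 119 117 112 115 115 113 107 104 104 111 128 156 184 195 195 195 195
```

Emit:
{"fn": "step_arm", "kwargs": {"targets": [{"dx": 0, "dy": 0.05, "dz": 0.15, "rx": 0, "ry": 0, "rz": 0, "jaw": -1}, {"dx": 0, "dy": 0, "dz": 0.25, "rx": 0, "ry": 0, "rz": 0, "jaw": -1}, {"dx": 0, "dy": 0, "dz": 0.25, "rx": 0, "ry": 0, "rz": 0, "jaw": -1}, {"dx": 0, "dy": 0, "dz": 0.25, "rx": 0, "ry": 0, "rz": 0, "jaw": -1}, {"dx": 0, "dy": 0, "dz": 0.1, "rx": 0, "ry": 0, "rz": 0, "jaw": -1}, {"dx": 0, "dy": 0, "dz": 0, "rx": 0, "ry": 0, "rz": 0, "jaw": -1}]}}

```text
clock: 15.73
tool_pos: [0.4751, 0.0373, 0.0942]
orientation: [0.843, 0.538, -0.001, -0.0]
wrist_force: [-0.2, -2.0, -0.9]
opening: 0.0176
finger_force: 79.2
```

Emit:
{"fn": "step_arm", "kwargs": {"targets": [{"dx": 0, "dy": 0, "dz": 0.25, "rx": 0, "ry": 0, "rz": 0, "jaw": -1}, {"dx": 0, "dy": 0, "dz": 0.25, "rx": 0, "ry": 0, "rz": 0, "jaw": -1}, {"dx": 0, "dy": 0, "dz": 0.25, "rx": 0, "ry": 0, "rz": 0, "jaw": -1}, {"dx": 0, "dy": 0, "dz": 0.25, "rx": 0, "ry": 0, "rz": 0, "jaw": -1}, {"dx": 0, "dy": 0, "dz": 0, "rx": 0, "ry": 0, "rz": 0, "jaw": -1}]}}

```text
clock: 16.15
tool_pos: [0.4751, 0.0373, 0.084]
orientation: [0.843, 0.538, -0.001, -0.0]
wrist_force: [0.1, -2.5, -0.7]
opening: 0.0176
finger_force: 79.2
```

Emit:
{"fn": "step_arm", "kwargs": {"targets": [{"dx": -0.04, "dy": 0, "dz": 0.2, "rx": 0, "ry": 0, "rz": 0, "jaw": -1}, {"dx": 0, "dy": 0, "dz": 0.35, "rx": 0, "ry": 0, "rz": 0, "jaw": -1}, {"dx": 0, "dy": 0, "dz": 0.35, "rx": 0, "ry": 0, "rz": 0, "jaw": -1}, {"dx": 0, "dy": 0, "dz": 0.35, "rx": 0, "ry": 0, "rz": 0, "jaw": -1}, {"dx": 0, "dy": 0, "dz": 0.3, "rx": 0, "ry": 0, "rz": 0, "jaw": -1}, {"dx": 0, "dy": 0, "dz": 0.2, "rx": 0, "ry": 0, "rz": 0, "jaw": -1}, {"dx": 0, "dy": 0, "dz": 0, "rx": 0, "ry": 0, "rz": 0, "jaw": -1}]}}

```text
clock: 16.73
tool_pos: [0.4751, 0.0371, 0.0665]
orientation: [0.843, 0.538, -0.0, -0.0]
wrist_force: [-0.7, -3.7, -2.5]
opening: 0.0175
finger_force: 79.2
```

Emit:
{"fn": "step_arm", "kwargs": {"targets": [{"dx": -0.05, "dy": 0, "dz": 0.15, "rx": 0, "ry": 0, "rz": 0, "jaw": -1}, {"dx": 0, "dy": 0, "dz": 0.15, "rx": 0, "ry": 0, "rz": 0, "jaw": -1}, {"dx": 0, "dy": 0, "dz": 0.1, "rx": 0, "ry": 0, "rz": 0, "jaw": -1}, {"dx": 0, "dy": 0, "dz": 0.1, "rx": 0, "ry": 0, "rz": 0, "jaw": -1}, {"dx": 0, "dy": 0, "dz": 0, "rx": 0, "ry": 0, "rz": 0, "jaw": -1}]}}

```text
clock: 17.15
tool_pos: [0.4752, 0.037, 0.0623]
orientation: [0.843, 0.538, -0.0, 0.0]
wrist_force: [-2.3, -2.9, 3.4]
opening: 0.0175
finger_force: 79.5
```

Emit:
{"fn": "step_arm", "kwargs": {"targets": [{"dx": -0.03, "dy": -0.03, "dz": 0.1, "rx": 0, "ry": 0, "rz": 0, "jaw": -1}, {"dx": 0, "dy": 0, "dz": 0.1, "rx": 0, "ry": 0, "rz": 0, "jaw": -1}, {"dx": 0, "dy": 0, "dz": 0.1, "rx": 0, "ry": 0, "rz": 0, "jaw": -1}, {"dx": 0, "dy": 0, "dz": 0, "rx": 0, "ry": 0, "rz": 0, "jaw": -1}, {"dx": 0, "dy": 0, "dz": 0, "rx": 0, "ry": 0, "rz": 0, "jaw": -1}], "newtons": 110}}

```text
clock: 17.57
tool_pos: [0.4751, 0.0367, 0.0597]
orientation: [0.843, 0.538, 0.0, 0.0]
wrist_force: [-3.2, -3.7, 6.3]
opening: 0.0164
finger_force: 107.9
```

Emit:
{"fn": "step_arm", "kwargs": {"targets": [{"dx": -0.05, "dy": -0.03, "dz": 0.1, "rx": 0, "ry": 0, "rz": 0, "jaw": -1}, {"dx": 0, "dy": 0, "dz": 0.1, "rx": 0, "ry": 0, "rz": 0, "jaw": -1}, {"dx": 0, "dy": 0, "dz": 0, "rx": 0, "ry": 0, "rz": 0, "jaw": -1}, {"dx": 0, "dy": 0, "dz": 0, "rx": 0, "ry": 0, "rz": 0, "jaw": -1}]}}

```text
clock: 17.9
tool_pos: [0.4751, 0.0366, 0.0593]
orientation: [0.843, 0.538, -0.0, 0.001]
wrist_force: [-6.6, -4.2, 17.0]
opening: 0.0166
finger_force: 109.9
```

Emit:
{"fn": "step_arm", "kwargs": {"targets": [{"dx": -0.05, "dy": -0.06, "dz": 0.04, "rx": 0, "ry": 0, "rz": 0, "jaw": -1}, {"dx": 0, "dy": 0, "dz": 0, "rx": 0, "ry": 0, "rz": 0, "jaw": -1}, {"dx": 0, "dy": 0, "dz": 0, "rx": 0, "ry": 0, "rz": 0, "jaw": -1}, {"dx": 0, "dy": 0, "dz": 0, "rx": 0, "ry": 0, "rz": 0, "jaw": -1}]}}

```text
clock: 18.23
tool_pos: [0.4751, 0.0366, 0.0593]
orientation: [0.843, 0.538, 0.001, 0.001]
wrist_force: [-5.9, -5.0, 19.0]
opening: 0.0167
finger_force: 109.9
```

Run:
```python
from h import *
a=snap('side')[1];b=snap('wrist')[1]
s=env.get_state();print(s['clock'],s['tool_pos'],s['wrist_force'],s['opening'])
A=cv2.resize(a[100:340,150:350,::-1],(400,480));B=cv2.resize(b[150:390,150:350,::-1],(400,480))
cv2.imwrite('pics/fin.png',np.hstack([A,B]))
```

```text
18.3333 [0.47513618 0.03656417 0.05925476] [-5.62753532 -3.85483525 19.15344766] 0.016735806968687917
```

View pics/fin.png

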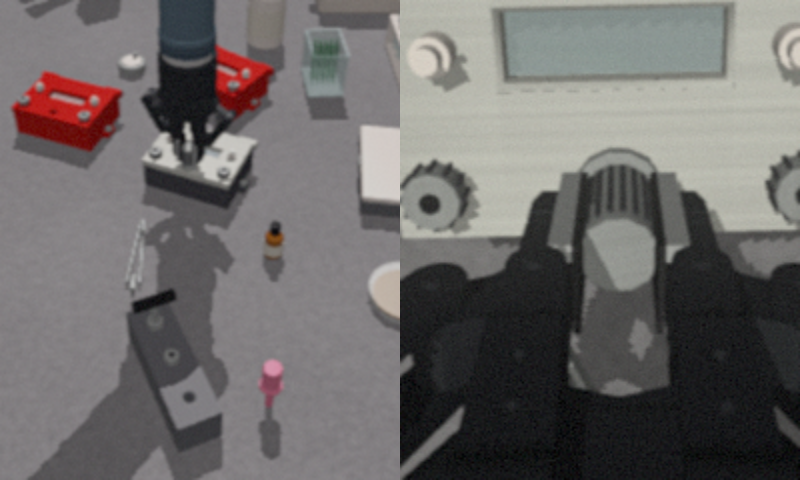

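The lid is flat and the collar is seated on it, left (187,150) and right (615,160). The driver and screw are still in the block, and the push is steady at 19 N.

```bash
python3 -c "
from plant import env
print(env.hand_in())"
```

```text
the job is handed in; nothing more can be done
None
```

I handed the job in at about 18 s: the lid is shut and the steel pin is through it with its collar on the lid. The arm still grips the knob at about 110 N and pushes down with 19 N, and the driver and spare screw are still in the block.

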